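# Close the fume extractor: cover on, wing nut snug

### The job

Close up the grey fume extractor: drop the green slotted cover over the orange wing nut on its centre stud so that the cover sits fully down on the steel collar, then turn the wing nut clockwise, about a quarter turn, until it is snug across the slot, and let go. Leave the round black cover where it lies.

Things in the scene. Friction and masses are not known exactly. Their poses are not given: they have to be found in the camera images.
- housing: Grey fume extractor box fixed to the bench, 200 (x) x 170 (y) x 60 mm; origin: centre of underside, z up. On top a steel collar, outside 130 (x) x 100 (y), rim 72 mm up, around a pale filter. The orange wing nut's stud stands on the origin's z axis. Cover fully home: its origin on this axis 62 mm above this one, x axes parallel (either way round), neck top 108 mm up.
- wing_nut (a joint): Orange wing nut on the stud: rad, grows clockwise from above. 0 (starts 0 to 0.12): wings along housing x, passing the slot; stop at 1.45: snug across it. Wings 56 mm long (top 9 mm: 44), 10 thick, hub 16; at 0 it spans 111 to 137 mm above the housing's origin; sinks 3 mm by the stop. Pinch across the 10 mm at mid-length. Stiff (0.04 N m), stays where left, never comes off.
- lid: Green metal cover, loose, right way up, 150 to 310 g: pan 152 (x) x 122 (y) mm, skirt 10 deep going outside the collar with 8 to spare all round, plate top at 14. Origin: centre of underside (skirt's edge), z up. Central oblong neck 80 (x) x 38 (y), top at 46, open right through: slot 72 (x) x 30 (y). Pinch the neck across its 38 mm (y) near its top. Same after a half turn.
- blank_cover: Bystander: round black plastic cover, 110 mm diameter, 12 mm thick, with a solid grey bar grip 70 x 22 mm on top (38 mm high in all) and no slot. Origin: centre of its underside. Leave it alone.
Things that resemble listed ones, but are neither listed nor needed, are in the scene too. There is more than one size of the lid; the one meant has the size given above.

How it is judged:
By the outcome, as a careful person would: the job done as asked, in the order asked, and still so for the second after the job is handed in, with the robot touching nothing.
It also fails if it takes over 58 s, if anything falls off the work surface, if the arm or the gripper's body presses on something with over 40 N, if the wrist force passes 120 N, or if a joint passes its speed limit or range.

### The arm

A 7-joint arm with a two-finger parallel gripper is mounted at the origin on the work surface. World frame = base frame: x ahead of the robot, y to its left, z up, the work surface at z = 0. Lengths are in m, angles in rad, forces in N, time in s.
With the tool pointing down it reaches from about 0.35 to 0.9 m from the base axis. Payload 8.1 kg.
Tool frame: the origin (TCP) lies midway between the tips of the shut fingers; the grasp point (between the pads) lies 19 mm behind it; z points along the fingers, x is the direction in which the jaws open and shut, and the axes are right-handed (so a half turn about z gives the same grasp; the last joint's range is limited). The gripper opens to 92 mm and grips with 3 to 60 N. Pads are 19 mm wide; open, the fingers measure 130 mm over their backs; the gripper's body (75 mm by 190 mm) begins 47 mm behind the grasp point.
Start: joints at [-1.394, 0.434, 0.025, 1.573, -0.012, 1.134, -0.075], TCP at [0.173, 0.601, 0.227] pointing down, gripper open.
Joint ranges: [-2.62, 2.62], [-0.44, 2.09], [-1.27, 1.32], [0.08, 2.57], [-1.32, 4.46], [0.12, 2], [-2.74, 2.74]. Speed limits (rad/s): [2.22, 2.22, 3.01, 3.01, 3.14, 3.14, 3.14].

### API

Orientations are given as a rotation vector (axis times angle).
In Python, from cell import arm gives the robot as it stands. The module is installed in compiled form; this text tells all that it offers.
- The arm moves only by the tool play_rows, never from a script. Its argument "motion" is a list of rows, each a list of 7 numbers: the gripper's target within -1 to 1 (fully open at 1, half-way at 0, shut at -1), then the shift along the tool's x, y, z in mm, then the turn, a rotation vector about the tool's x, y, z in rad. In form: [[claw, tx, ty, tz, ax, ay, az], ...]. A call has 1 to 10 rows; each row is the pose to reach, as a shift and turn from the pose measured when the call began, along the tool's axes at that moment; what a row does not reach only later rows make up. A row lasts 1/10 s, in which the tool goes at most 50 mm and 8.59 degrees, less where a joint would pass 70% of its speed; a pose out of reach is approached as far as the arm can. A call with a gripper value outside its range is refused whole. The fingers move at their own pace and stop on an object; "force" is the grip in N (left out, the last holds). Time passes only in rows, so rows that repeat a pose let the fingers close. It gives the time, the measured TCP pose, the force and the opening at its end, in the units of the state.
- arm.observe(): the state, without advancing time (a new reading comes with each control period).
- arm.get_image(name): name is "scene" or "top" or "wrist"; returns a dict with "img" (420x560x3 uint8, blue, green, red), "depth" (420x560 float32, m along the optical axis (not along the pixel's ray), 0 where there is no reading), "K" (3x3 intrinsics, pixels), "rvec" (rotation vector, rad) and "tvec" (3), from world to camera coordinates, as OpenCV has them. Camera axes: x right, y down, z forward; pixel columns grow to the right and rows downward; lengths in m; the calibration is good to about 2 mm. A picture is of the moment at which its call begins.
- arm.sign_off(): hands the job in, once; it reports no verdict.
Trained networks look in a picture, given as the dict that the camera call returned (one of the last four; its "shot" number tells which), for a name from the list of things; names that differ only in an ending like _2 or _b are one class to them, and where a whole thing is asked for, a point or a joint stands for the part that bears it (a point fixed in the world has none). Each returns a list of dicts, best first, with "score" (0 to 1); they miss things now and then, are a little off and sometimes report something else, mostly with a low value. They report only what shows in the picture. A call takes as long as a camera call. They do not tell look-alikes from the thing itself.
- arm.look_for(picture, query): "box" ([left, top, width, height] as shares, 0 to 1, of the picture: columns of its width, rows of its height, round what is visible of it).
The state is a dict: "clock": time; "joints": joint angles; "dq": joint speeds; "joint_efforts": joint torques, N m; "position": TCP position; "ee_rot": TCP orientation; "force": force on the tool from outside, world axes, zero at the start; "ft_torque": the same for the moment, N m; "width": opening from 0.0 (shut) to 1.0 (fully open).
Only numpy, scipy, OpenCV 4.12 (cv2) and the standard library are available. Lean on these libraries where they do the work, as an engineer would, in place of code of your own. Each camera call takes 0.05 s, during which the arm holds its last target. There are 200 camera calls.

## Working session

There is one attempt and no reset: what is moved stays moved. The work goes in short steps, Python scripts to look and compute and a tool call to move; the robot and the scene stay as the last step left them, time stands still between calls to the robot, and variables do not carry over. Pictures are saved under pics/ and viewed, on a budget of 10 in all, crops included, one or two more only if the job needs it, and the job is handed in when it is done.

Besides the shell and the picture viewer there is one more tool, called after "Request:" by a JSON object that holds its "fn" and its "kwargs", one argument or row to a line. play_rows: Moves the arm, as the interface text tells. Its arguments: {"type":"object","properties":{"motion":{"type":"array"},"force":{"type":"number"}},"required":["motion"]}

```bash
mkdir -p pics
cat > h.py <<'E'
import numpy as np, cv2
from cell import arm
def T(p): return cv2.Rodrigues(np.array(p['rvec'],float))[0], np.array(p['tvec'],float).ravel()
def cloud(p):
    R,t=T(p);K=np.array(p['K']);d=p['depth'];v,u=np.mgrid[:d.shape[0],:d.shape[1]]
    c=np.stack([(u-K[0,2])*d/K[0,0],(v-K[1,2])*d/K[1,1],d],-1)
    w=(c-t)@R; w[d<=0]=np.nan; return w
def px(p,X):
    return cv2.projectPoints(np.array(X,float).reshape(-1,3),np.array(p['rvec'],float),np.array(p['tvec'],float),np.array(p['K'],float),None)[0].reshape(-1,2)
E
python3 - <<'E'
from h import *
print(arm.observe())
ims=[]
for n in ('scene','top'):
    p=arm.get_image(n); cv2.imwrite(f'pics/{n}0.png',p['img']); w=cloud(p)
    np.savez(f'{n}0.npz',w=w,img=p['img'])
    for q in ('housing','wing_nut','lid','blank_cover'):
        for r in arm.look_for(p,q)[:4]:
            b=np.array(r['box'])*[560,420,560,420]; c=(b[:2]+b[2:]/2).astype(int)
            print(n,q,round(r['score'],2),b.astype(int),np.round(w[min(c[1],419),min(c[0],559)],3))
E
```

```text
{'clock': 0.0, 'joints': array([-1.39358342,  0.43522373,  0.02495603,  1.57408149, -0.01159481,
        1.13400886, -0.07507025]), 'dq': array([-1.32333630e-03,  7.91239980e-05, -1.20105787e-04, -1.79098765e-03,
        8.18943560e-04, -7.02140394e-04,  5.74424365e-04]), 'joint_efforts': array([-2.38818866e-04, -6.67839217e+01,  9.84774157e-01, -3.14458930e+01,
       -6.05416973e-02,  4.31423611e-02,  1.70857606e-04]), 'position': array([0.17251642, 0.60018946, 0.22595035]), 'ee_rot': array([ 2.50869328e+00,  1.88929059e+00, -1.83687564e-03]), 'force': array([ 0.00050215, -0.18985205,  0.43137424]), 'ft_torque': array([-0.00081419,  0.04122025,  0.03552608]), 'width': 1.0034207857873196}
scene lid 0.86 [171 282  82  75] [ 0.559 -0.373  0.041]
scene lid 0.6 [113 211 105  76] [ 0.32  -0.308  0.05 ]
top housing 0.74 [ 98 115  90 102] [0.534 0.227 0.07 ]
top wing_nut 0.64 [123 141  16  28] [0.538 0.231 0.137]
top wing_nut 0.6 [101 115  88 102] [0.534 0.222 0.07 ]
top lid 0.93 [331 242  83 103] [ 0.257 -0.282  0.001]
top lid 0.92 [362 139  68  78] [ 0.525 -0.353  0.001]
top lid 0.5 [124 139  12  32] [0.538 0.233 0.138]
top blank_cover 0.91 [253 169  44  51] [ 0.476 -0.064  0.037]
```

View pics/top0.png

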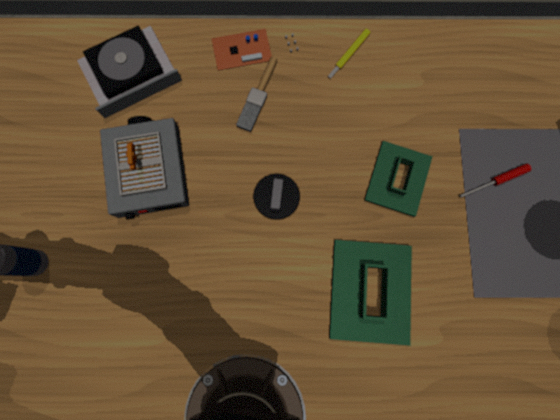

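View pics/scene0.png

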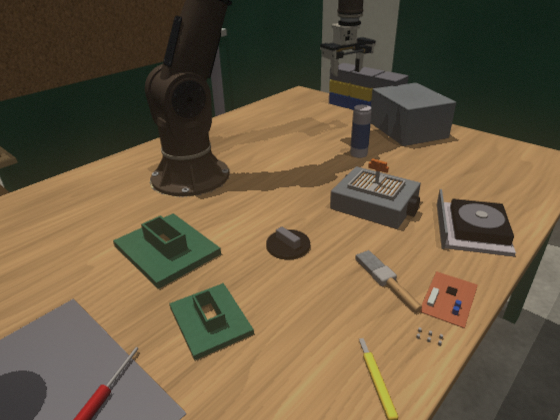

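Top view: the candidates for the lid are the green covers at (398,178), small, and (371,291), large. The black disc at (276,196) is the bystander. The housing with the orange nut is at (143,167), nut at (131,156). Next I measure the two green covers and the housing.

Run:
```python
from h import *
z=np.load('top0.npz');w=z['w'];img=z['img']
hsv=cv2.cvtColor(img,cv2.COLOR_BGR2HSV)
print(hsv[270,345],hsv[190,380],hsv[200,150],hsv[156,131])
g=(hsv[...,0]>55)&(hsv[...,0]<95)&(hsv[...,1]>90)
def rect(m):
    r=cv2.minAreaRect((w[m][:,:2]*1000).astype(np.float32)); return np.round(r[0],1),np.round(r[1],1),round(r[2],1)
for nm,(x0,y0,x1,y1) in dict(small=(350,130,440,225),big=(320,230,425,355)).items():
    b=np.zeros(g.shape,bool);b[y0:y1,x0:x1]=1
    for lo,hi in((.005,.06),(.005,.025),(.036,.06),(.04,.06)):
        m=b&g&(w[...,2]>lo)&(w[...,2]<hi)
        print(nm,lo,m.sum(),rect(m),np.round(np.percentile(w[m][:,2],[5,50,95]),4))
b=np.zeros(g.shape,bool);b[105:225,90:200]=1
for lo,hi in((.03,.066),(.052,.066),(.067,.08),(.105,.15)):
    m=b&(w[...,2]>lo)&(w[...,2]<hi); print('hous',lo,m.sum(),rect(m),np.round(np.percentile(w[m][:,2],[5,50,95]),4))
```

```text
[ 72 114  78] [ 73 114  74] [70  9 84] [ 14 233 103]
small 0.005 2825 (array([ 523.2, -352.4]), array([120.7, 151.7]), 70.9) [0.0107 0.0136 0.0435]
small 0.005 2497 (array([ 523.2, -352.4]), array([120.7, 151.7]), 70.9) [0.0106 0.0134 0.0162]
small 0.036 233 (array([ 522.9, -352.7]), array([38.9, 81.5]), 71.1) [0.0374 0.0442 0.0475]
small 0.04 199 (array([ 522.9, -352.7]), array([38.9, 81.5]), 71.1) [0.0409 0.0447 0.0477]
big 0.005 6326 (array([ 264.6, -275.2]), array([173. , 212.7]), 85.6) [0.0166 0.0193 0.0271]
big 0.005 5995 (array([ 264.6, -275.2]), array([173. , 212.7]), 85.6) [0.0165 0.0192 0.0219]
big 0.036 242 (array([ 262.5, -272.9]), array([ 50.3, 111.1]), 85.4) [0.0374 0.0481 0.0591]
big 0.04 203 (array([ 262.3, -272.9]), array([ 50.1, 110.4]), 85.6) [0.0409 0.0501 0.0591]
hous 0.03 5510 (array([567.6, 241.5]), array([278.6, 175.5]), 11.4) [0.043  0.0598 0.0648]
hous 0.052 4984 (array([567.9, 241.8]), array([258.1, 172.5]), 10.3) [0.0566 0.06   0.0649]
hous 0.067 1184 (array([540.4, 236.4]), array([131.3, 101.6]), 9.8) [0.0673 0.0698 0.0736]
hous 0.105 237 (array([540. , 235.5]), array([55.6, 14.5]), 10.0) [0.1136 0.1341 0.14  ]
```

```bash
cat >> h.py <<'E'
def go(x,y,z,yaw):
    "tool-frame shift mm and turn to reach world pose (tool down, jaw yaw deg mod 180)"
    s=arm.observe(); R=cv2.Rodrigues(np.array(s['ee_rot']))[0]; a=np.radians(yaw)
    G=np.array([[np.cos(a),np.sin(a),0],[np.sin(a),-np.cos(a),0],[0,0,-1]]).T
    G=np.stack([[np.cos(a),np.sin(a),0],[np.sin(a),-np.cos(a),0],[0,0,-1]],1)
    D=R.T@G
    if D[0,0]<0: D=D@np.diag([-1,-1,1])
    return np.round(R.T@(np.array([x,y,z])-s['position'])*1000,1), np.round(cv2.Rodrigues(D)[0].ravel(),4)
E
python3 - <<'E'
from h import *
w=np.load('top0.npz')['w']; s=np.load('scene0.npz')['w']
b=w[235:290,0:60].reshape(-1,3);b=b[b[:,2]>.03];print(b.min(0),b.max(0))
b=s[105:160,345:375].reshape(-1,3);print(np.nanpercentile(b,[2,50,98],axis=0))
for q in ((.45,.2,.226),(.523,-.3525,.226)): print(go(*q,70.9))
print(go(.3,.6,.3,70.9))
E
```

```text
[0.29559776 0.44759649 0.03003943] [0.3558687  0.48138099 0.16475866]
[[ 5.17883418e-02  4.38529006e-01 -5.95398993e-04]
 [ 3.27135762e-01  4.69205970e-01  3.59336838e-02]
 [ 3.66445837e-01  8.27838588e-01  1.71545520e-01]]
(array([-308.5,  377.3,    0.7]), array([0.    , 0.    , 0.0535]))
(array([-8.193e+02,  6.000e+02,  7.000e-01]), array([0.    , 0.    , 0.0535]))
(array([ 34.5, 122.6, -73.3]), array([0.    , 0.    , 0.0535]))
```

Run:
```python
import cv2
i=cv2.imread('pics/top0.png')[130:225,350:445]; cv2.imwrite('pics/crop1.png',cv2.resize(i,None,fx=5,fy=5))
```

```text
(no output)
```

View pics/crop1.png

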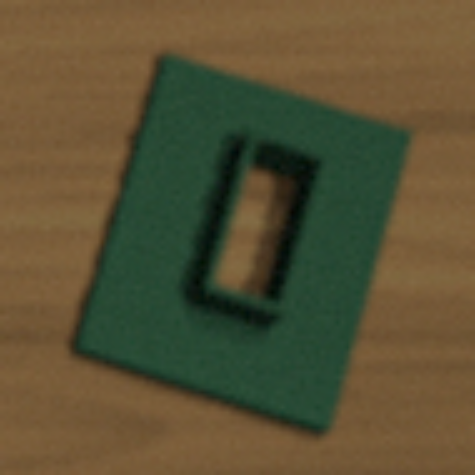

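The crop confirms an open slot, pan 152 x 122 and neck 80 x 38: the small cover is the one meant. I'll approach it above the bottle.

Request:
{"fn": "play_rows", "kwargs": {
  "motion": [
    [1, 0, 0, -45, 0, 0, 0],
    [1, -30, 37, -75, 0, 0, 0.02],
    [1, -65, 80, -75, 0, 0, 0.053],
    [1, -100, 122, -75, 0, 0, 0.053],
    [1, -135, 165, -75, 0, 0, 0.053],
    [1, -170, 207, -75, 0, 0, 0.053],
    [1, -205, 250, -75, 0, 0, 0.053],
    [1, -240, 293, -75, 0, 0, 0.053],
    [1, -275, 335, -75, 0, 0, 0.053],
    [1, -308, 377, -75, 0, 0, 0.053]
  ],
  "force": 40
}}

```text
clock: 1.5
position: [0.425, 0.2351, 0.3021]
ee_rot: [-2.558, -1.823, -0.001]
force: [0.5, 1.2, -0.1]
width: 1.0
```

Run:
```python
from h import *
print(go(.523,-.3525,.226,70.9),go(.45,-.1,.226,70.9))
```

```text
(array([-523.4,  284.6,   75.7]), array([ 0.0003, -0.0009,  0.0006])) (array([-308.6,  133.1,   75.9]), array([ 0.0003, -0.0009,  0.0006]))
```

Request:
{"fn": "play_rows", "kwargs": {
  "motion": [
    [1, -42, 23, 0, 0, 0, 0],
    [1, -86, 47, 0, 0, 0, 0],
    [1, -130, 71, 0, 0, 0, 0],
    [1, -174, 95, 0, 0, 0, 0],
    [1, -218, 119, 0, 0, 0, 0],
    [1, -262, 142, 10, 0, 0, 0],
    [1, -306, 166, 20, 0, 0, 0],
    [1, -350, 190, 30, 0, 0, 0],
    [1, -394, 214, 40, 0, 0, 0],
    [1, -436, 237, 50, 0, 0, 0]
  ]
}}

```text
clock: 2.5
position: [0.5063, -0.2529, 0.2523]
ee_rot: [2.558, 1.824, 0.003]
force: [1.1, 0.1, 0.8]
width: 1.003
```

Run:
```python
from h import *
print(go(.523,-.3525,.17,70.9))
```

```text
(array([-88.8,  48.1,  82.3]), array([ 0.0012, -0.0012,  0.0014]))
```

Request:
{"fn": "play_rows", "kwargs": {
  "motion": [
    [1, -30, 16, 25, 0, 0, 0],
    [1, -60, 32, 55, 0, 0, 0],
    [1, -89, 48, 82, 0, 0, 0],
    [1, -89, 48, 82, 0, 0, 0],
    [1, -89, 48, 82, 0, 0, 0]
  ]
}}

```text
clock: 3.0
position: [0.5222, -0.3531, 0.1695]
ee_rot: [-2.558, -1.821, -0.001]
force: [0.9, 0.2, 1.4]
width: 1.005
```

```bash
cat > lid.py <<'E'
from h import *
p=arm.get_image('wrist'); w=cloud(p); cv2.imwrite('pics/wrist1.png',p['img'])
hsv=cv2.cvtColor(p['img'],cv2.COLOR_BGR2HSV)
g=(hsv[...,0]>55)&(hsv[...,0]<95)&(hsv[...,1]>90)&(abs(w[...,0]-.523)<.12)&(abs(w[...,1]+.3525)<.12)
for lo,hi in((.005,.06),(.04,.055)):
    m=g&(w[...,2]>lo)&(w[...,2]<hi); r=cv2.minAreaRect((w[m][:,:2]*1000).astype(np.float32)); print(m.sum(),r,np.percentile(w[m][:,2],[5,50,95]))
s=arm.observe();print(s['position'],s['width'],s['force'],go(.523,-.3525,.049-.0,70.9))
E
python3 lid.py
```

```text
20324 ((524.08447265625, -353.80810546875), (120.52238464355469, 151.18185424804688), 71.446044921875) [0.01236067 0.01360449 0.04504242]
1540 ((523.5875854492188, -353.7303161621094), (38.07654571533203, 80.54198455810547), 71.32343292236328) [0.04206537 0.04537315 0.04659555]
[ 0.52300442 -0.35222995  0.17049593] 0.9995940192409778 [ 0.03865181 -0.02841268  0.42290736] (array([ -0.5,  -0. , 121.5]), array([ 0.0011, -0.0017,  0.0015]))
```

View pics/wrist1.png

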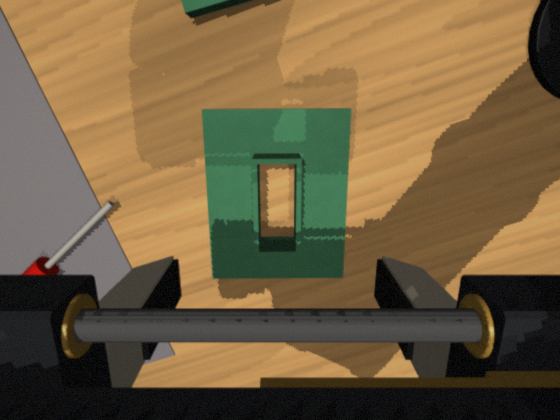

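The wrist view shows the cover centred at (278,195), neck between the jaws, nothing under the fingers. Descending.

Request:
{"fn": "play_rows", "kwargs": {
  "motion": [
    [1, -1, 1, 40, 0, 0, -0.008],
    [1, -1, 1, 80, 0, 0, -0.008],
    [1, -1, 1, 115, 0, 0, -0.008],
    [1, -1, 1, 135, 0, 0, -0.008],
    [1, -1, 1, 148, 0, 0, -0.008],
    [1, -1, 1, 148, 0, 0, -0.008],
    [1, -1, 1, 148, 0, 0, -0.008]
  ]
}}

```text
clock: 3.75
position: [0.5249, -0.3533, 0.024]
ee_rot: [2.549, 1.834, 0.005]
force: [-0.1, -1.0, 0.3]
width: 0.999
```

Request:
{"fn": "play_rows", "kwargs": {
  "motion": [
    [-1, 0, 0, 0, 0, 0, 0],
    [-1, 0, 0, 0, 0, 0, 0],
    [-1, 0, 0, 0, 0, 0, 0],
    [-1, 0, 0, 0, 0, 0, 0],
    [-1, 0, 0, 0, 0, 0, 0],
    [-1, 0, 0, 0, 0, 0, 0],
    [-1, 0, 0, 0, 0, 0, 0],
    [-1, 0, 0, 0, 0, 0, 0]
  ],
  "force": 40
}}

```text
clock: 4.55
position: [0.5248, -0.3534, 0.0239]
ee_rot: [2.549, 1.834, 0.004]
force: [0.1, 0.7, -0.1]
width: 0.41
```

Request:
{"fn": "play_rows", "kwargs": {
  "motion": [
    [-1, 0, 0, -10, 0, 0, 0],
    [-1, 0, 0, -30, 0, 0, 0],
    [-1, 0, 0, -60, 0, 0, 0],
    [-1, 0, 0, -95, 0, 0, 0],
    [-1, 0, 0, -130, 0, 0, 0],
    [-1, 0, 0, -165, 0, 0, 0],
    [-1, 0, 0, -190, 0, 0, 0],
    [-1, 0, 0, -200, 0, 0, 0],
    [-1, 0, 0, -200, 0, 0, 0]
  ]
}}

```text
clock: 5.45
position: [0.5246, -0.3538, 0.2252]
ee_rot: [2.547, 1.833, 0.006]
force: [0.6, -0.5, -1.6]
width: 0.407
```

Run:
```python
from h import *
s=arm.observe();print(s['width'],s['force'],s['position'],s['joints'])
print(go(.5402,.236,.226,99.8))
```

```text
0.40718667973906036 [ 0.64554909 -0.48546282 -1.55505597] [ 0.52455416 -0.35380048  0.225196  ] [ 0.10471271  0.48930313  0.61543609  1.59487737 -0.30504842  1.14981805
  2.03697381]
(array([ 564.2, -172.5,   -1. ]), array([ 5.400e-03,  1.000e-04, -4.942e-01]))
```

Request:
{"fn": "play_rows", "kwargs": {
  "motion": [
    [-1, 20, -6, 0, 0, 0, -0.02],
    [-1, 56, -17, 0, 0, 0, -0.05],
    [-1, 98, -30, 0, 0, 0, -0.09],
    [-1, 140, -43, 0, 0, 0, -0.13],
    [-1, 182, -56, 0, 0, 0, -0.17],
    [-1, 224, -68, 0, 0, 0, -0.21],
    [-1, 266, -81, 0, 0, 0, -0.25],
    [-1, 308, -94, 0, 0, 0, -0.29],
    [-1, 350, -107, 0, 0, 0, -0.33],
    [-1, 390, -119, 0, 0, 0, -0.37]
  ]
}}

```text
clock: 6.45
position: [0.5342, 0.0559, 0.2234]
ee_rot: [2.164, 2.274, 0.002]
force: [0.7, -0.2, -1.5]
width: 0.414
```

Run:
```python
from h import *
print(go(.5402,.236,.226,99.8))
```

```text
(array([179.6,  14.9,  -2.8]), array([ 0.0025,  0.0012, -0.1219]))
```

Request:
{"fn": "play_rows", "kwargs": {
  "motion": [
    [-1, 35, 3, -3, 0, 0, -0.03],
    [-1, 75, 6, -3, 0, 0, -0.06],
    [-1, 115, 10, -3, 0, 0, -0.09],
    [-1, 150, 13, -3, 0, 0, -0.122],
    [-1, 172, 14, -3, 0, 0, -0.122],
    [-1, 180, 15, -3, 0, 0, -0.122],
    [-1, 180, 15, -3, 0, 0, -0.122],
    [-1, 180, 15, -3, 0, 0, -0.122]
  ]
}}

```text
clock: 7.25
position: [0.5403, 0.2344, 0.2255]
ee_rot: [2.024, 2.399, -0.001]
force: [-0.3, -1.3, -1.6]
width: 0.409
```

```bash
cat > m.py <<'E'
from h import *
import sys
p=arm.get_image('wrist'); w=cloud(p); cv2.imwrite(sys.argv[1],p['img'])
hsv=cv2.cvtColor(p['img'],cv2.COLOR_BGR2HSV); near=np.hypot(w[...,0]-.54,w[...,1]-.236)<.15
g=(hsv[...,0]>55)&(hsv[...,0]<95)&(hsv[...,1]>90)&near
o=(hsv[...,0]<20)&(hsv[...,1]>180)&near&(w[...,2]>.1)
s=arm.observe();P=s['position'];print(P,s['width'],s['force'],go(.5402,.236,P[2],99.8))
def rep(n,m):
    if m.sum()>30:
        r=cv2.minAreaRect((w[m][:,:2]*1000).astype(np.float32));print(n,m.sum(),np.round(r[0],1),np.round(r[1],1),round(r[2],1),np.round(np.percentile(w[m][:,2],[5,50,95]),4))
rep('nut',o)
lb=P[2]-.0239
rep('pan',g&(abs(w[...,2]-lb-.012)<.008)); rep('neck',g&(w[...,2]>lb+.035))
E
python3 m.py pics/wrist2.png
```

```text
[0.54044247 0.23419931 0.22584146] 0.41274610223335073 [ 0.27336662  0.31502559 -1.4545172 ] (array([ 1.8,  0.1, -0. ]), array([ 0.0017,  0.0025, -0.0024]))
nut 519 [538.4 246.5] [52.2 61.6] 16.3 [0.135  0.138  0.1392]
pan 34939 [534.8 234. ] [142.3 121.6] 9.6 [0.2141 0.2152 0.2163]
neck 5920 [534.  224.3] [91. 88.] 73.0 [0.2385 0.2468 0.2482]
```

View pics/wrist2.png

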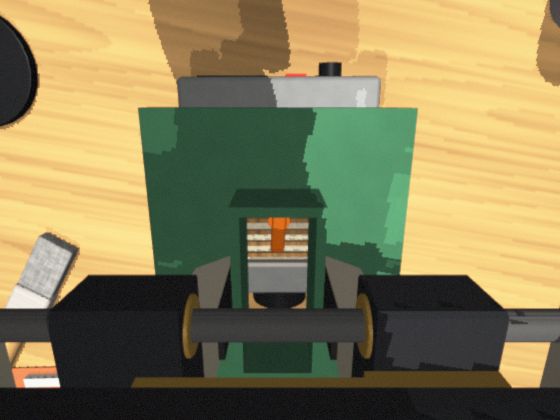

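Through the slot at (278,235), the nut's wings are parallel to it and centred. I'll shift 1 mm and lower the cover.

Request:
{"fn": "play_rows", "kwargs": {
  "motion": [
    [-1, 1, 0, 20, 0, 0, 0],
    [-1, 1, 0, 45, 0, 0, 0],
    [-1, 1, 0, 70, 0, 0, 0],
    [-1, 1, 0, 90, 0, 0, 0],
    [-1, 1, 0, 105, 0, 0, 0],
    [-1, 1, 0, 117, 0, 0, 0],
    [-1, 1, 0, 125, 0, 0, 0],
    [-1, 1, 0, 130, 0, 0, 0],
    [-1, 1, 0, 133, 0, 0, 0],
    [-1, 1, 0, 133, 0, 0, 0]
  ]
}}

```text
clock: 8.3
position: [0.5407, 0.2349, 0.0929]
ee_rot: [2.025, 2.398, -0.0]
force: [0.5, -0.9, -1.3]
width: 0.411
```

Request:
{"fn": "play_rows", "kwargs": {
  "motion": [
    [-1, 0, 0, 2, 0, 0, 0],
    [-1, 0, 0, 4, 0, 0, 0],
    [-1, 0, 0, 5, 0, 0, 0],
    [-1, 0, 0, 6, 0, 0, 0],
    [-1, 0, 0, 6, 0, 0, 0]
  ]
}}

```text
clock: 8.8
position: [0.5406, 0.2348, 0.0868]
ee_rot: [2.025, 2.398, -0.0]
force: [-0.0, 0.2, -1.2]
width: 0.412
```

Request:
{"fn": "play_rows", "kwargs": {
  "motion": [
    [-1, 0, 0, 1, 0, 0, 0],
    [-1, 0, 0, 1.5, 0, 0, 0],
    [-1, 0, 0, 2, 0, 0, 0],
    [-1, 0, 0, 2, 0, 0, 0]
  ]
}}

```text
clock: 9.2
position: [0.5408, 0.2348, 0.0859]
ee_rot: [2.025, 2.398, 0.001]
force: [-3.6, -2.7, 10.2]
width: 0.416
```

Run:
```python
from h import *
s=arm.observe();print(s['force'],s['position'])
p=arm.get_image('scene');w=cloud(p);cv2.imwrite('pics/s2.png',p['img'])
hsv=cv2.cvtColor(p['img'],cv2.COLOR_BGR2HSV); near=np.hypot(w[...,0]-.54,w[...,1]-.236)<.1
g=(hsv[...,0]>55)&(hsv[...,0]<95)&(hsv[...,1]>90)&near&(w[...,2]>.068)&(w[...,2]<.088)
print(g.sum(),np.percentile(w[g][:,2],[5,50,95]))
```

```text
[-3.59794092 -2.73296629 10.22689531] [0.54077476 0.23482439 0.08586912]Traceback (most recent call last):
  File "<stdin>", line 6, in <module>
    return _quantile_unchecked(
        a, q, axis, out, overwrite_input, method, keepdims, weights)
    return _ureduce(a,
                    func=_quantile_ureduce_func,
    ...<5 lines>...
                    overwrite_input=overwrite_input,
                    method=method)
    r = func(a, **kwargs)
    result = _quantile(arr,
                       quantiles=q,
    ...<2 lines>...
                       out=out,
                       weights=wgt)
    slices_having_nans = np.isnan(arr[-1, ...])
                                  ~~~^^^^^^^^^
IndexError: index -1 is out of bounds for axis 0 with size 0
```

Contact came at exactly the expected seated height (TCP 0.0859). Release and rise.

Request:
{"fn": "play_rows", "kwargs": {
  "motion": [
    [0.1, 0, 0, -1, 0, 0, 0],
    [0.1, 0, 0, -1, 0, 0, 0],
    [0.1, 0, 0, -1, 0, 0, 0],
    [0.5, 0, 0, -1, 0, 0, 0],
    [1, 0, 0, -15, 0, 0, 0],
    [1, 0, 0, -50, 0, 0, 0],
    [1, 0, 0, -90, 0, 0, 0],
    [1, 0, 0, -130, 0, 0, 0],
    [1, 0, 0, -140, 0, 0, 0],
    [1, 0, 0, -140, 0, 0, 0]
  ]
}}

```text
clock: 10.25
position: [0.5415, 0.2354, 0.2285]
ee_rot: [2.024, 2.397, 0.007]
force: [0.1, -0.2, -1.0]
width: 1.0
```

```bash
cat > m2.py <<'E'
from h import *
import sys
s=arm.observe();P=s['position'];print(P,s['width'],s['force'],go(.5402,.236,P[2],99.8))
p=arm.get_image('wrist'); w=cloud(p); cv2.imwrite(sys.argv[1],p['img'])
hsv=cv2.cvtColor(p['img'],cv2.COLOR_BGR2HSV); near=np.hypot(w[...,0]-.54,w[...,1]-.236)<.12
g=(hsv[...,0]>55)&(hsv[...,0]<95)&(hsv[...,1]>90)&near
o=(hsv[...,0]<20)&(hsv[...,1]>180)&near&(w[...,2]>.1)
def rep(n,m):
    if m.sum()>30:
        r=cv2.minAreaRect((w[m][:,:2]*1000).astype(np.float32));print(n,m.sum(),np.round(r[0],1),np.round(r[1],1),round(r[2],1),np.round(np.percentile(w[m][:,2],[5,50,95]),4))
rep('nut',o);rep('nuttop',o&(w[...,2]>.130))
m=g&(abs(w[...,2]-.074)<.01);rep('pan',m);rep('neck',g&(w[...,2]>.1)&(w[...,2]<.115))
if m.sum()>100:
    A=np.c_[w[m][:,:2]-[.54,.236],np.ones(m.sum())];print('plane',np.linalg.lstsq(A,w[m][:,2],rcond=None)[0])
E
python3 m2.py pics/wrist3.png
```

```text
[0.54153558 0.23540677 0.22849582] 1.000223927953147 [ 0.08808826 -0.15658664 -1.01211779] (array([ 0.8, -1.2, -0. ]), array([ 0.0063,  0.0001, -0.0029]))
nut 1617 [535.7 236.3] [ 63.1 134. ] 9.4 [0.1264 0.1383 0.3219]
nuttop 1421 [533.  235.8] [ 57.6 134. ] 9.4 [0.136  0.1386 0.3222]
pan 18917 [539.7 234.8] [151.1 121.2] 9.6 [0.0743 0.0755 0.0766]
neck 1528 [539.4 235.1] [80.  38.1] 9.6 [0.1027 0.1074 0.1085]
plane [ 0.00057581 -0.00143448  0.07547113]
```

View pics/wrist3.png

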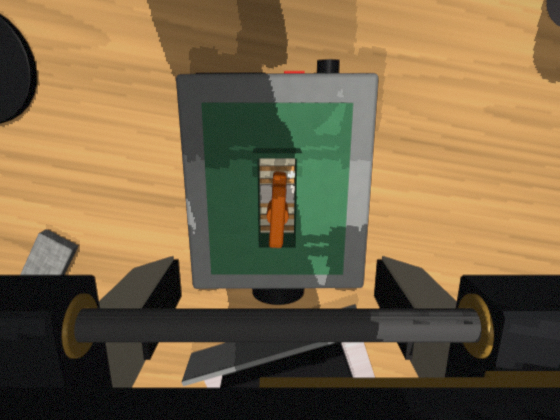

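The cover is down and level (plate top 75.5 mm, neck top 107.5 mm), with the nut standing through the slot at (278,210). I'll get a tighter nut angle.

```bash
cat > n.py <<'E'
from h import *
def nut(p,zlo=.128,zhi=.15):
    w=cloud(p);hsv=cv2.cvtColor(p['img'],cv2.COLOR_BGR2HSV)
    m=(hsv[...,0]<20)&(hsv[...,1]>150)&(np.hypot(w[...,0]-.54,w[...,1]-.236)<.035)&(w[...,2]>zlo)&(w[...,2]<zhi)
    q=w[m][:,:2]*1000; r=cv2.minAreaRect(q.astype(np.float32)); l=cv2.fitLine(q.astype(np.float32),cv2.DIST_HUBER,0,.01,.01).ravel()
    print('nut',m.sum(),np.round(r[0],1),np.round(r[1],1),round(r[2],1),'line',round(np.degrees(np.arctan2(l[1],l[0])),1),np.round(l[2:],1),np.round(np.percentile(w[m][:,2],[5,50,95]),4))
if __name__=='__main__':
    for n in('wrist','top'):
        p=arm.get_image(n)
        for z in (.105,.128,.134): nut(p,z)
    print(arm.observe()['joints'])
    for y in (99.8,97,95): print(go(.5402,.236,.1135,y))
E
python3 n.py
```

```text
nut 1163 [540.3 235.4] [56.3 15. ] 9.5 line 6.9 [535.6 234.9] [0.1254 0.1377 0.1391]
nut 970 [540.9 235.6] [52.3 14.8] 11.0 line 6.8 [538.3 235.3] [0.1333 0.1379 0.1392]
nut 918 [540.3 235.5] [44.1 14.8] 9.5 line 6.6 [539.2 235.4] [0.1359 0.138  0.1392]
nut 213 [540.2 234.8] [56.4 13.5] 5.4 line 5.1 [539.8 232.7] [0.1155 0.1346 0.1401]
nut 136 [538.3 234.6] [51.5 13.5] 4.8 line 7.2 [539.6 233.6] [0.1293 0.1375 0.1403]
nut 109 [540.5 234.8] [44.6 13.5] 4.8 line 8.9 [540.8 234.9] [0.135  0.1382 0.1404]
[-0.7710762   0.38538612  0.37291865  1.69068998 -0.15201113  1.09495069
  1.38601639]
(array([  1.4,   0.8, 111.1]), array([ 0.0001,  0.0024, -0.0027]))
(array([  1.4,   0.8, 111.1]), array([0.0002, 0.0024, 0.0462]))
(array([  1.4,   0.8, 111.1]), array([0.0002, 0.0024, 0.0811]))
```

Request:
{"fn": "play_rows", "kwargs": {
  "motion": [
    [1, 1, 1, 35, 0, 0, 0.05],
    [0, 1, 1, 65, 0, 0, 0.05],
    [0, 1, 1, 90, 0, 0, 0.05],
    [0, 1, 1, 105, 0, 0, 0.05],
    [0, 1, 1, 111, 0, 0, 0.05],
    [0, 1, 1, 111, 0, 0, 0.05],
    [0, 1, 1, 111, 0, 0, 0.05]
  ]
}}

```text
clock: 11.1
position: [0.5406, 0.2356, 0.1138]
ee_rot: [2.085, 2.347, -0.002]
force: [-0.3, 0.2, -0.5]
width: 0.534
```

Request:
{"fn": "play_rows", "kwargs": {
  "motion": [
    [-1, 0, 0, 0, 0, 0, 0],
    [-1, 0, 0, 0, 0, 0, 0],
    [-1, 0, 0, 0, 0, 0, 0],
    [-1, 0, 0, 0, 0, 0, 0],
    [-1, 0, 0, 0, 0, 0, 0],
    [-1, 0, 0, 0, 0, 0, 0],
    [-1, 0, 0, 0, 0, 0, 0]
  ],
  "force": 40
}}

```text
clock: 11.8
position: [0.5408, 0.2353, 0.114]
ee_rot: [2.085, 2.347, -0.002]
force: [-1.3, -2.0, 3.6]
width: 0.164
```

Run:
```python
from h import *
s=arm.observe();print(s['position'],s['force'],s['ft_torque'],s['width']*92)
for y in (96.8,99.8-83.1): print(go(.5402,.2357,.1115,y))
```

```text
[0.54080545 0.2352748  0.11404879] [-1.30559142 -2.02939847  3.57456028] [-0.4557916   0.09079914  0.00494645] 15.102417910513598
(array([ 0.5, -0.6,  2.5]), array([ 0.0006,  0.0028, -0.0008]))
(array([ 0.5, -0.6,  2.5]), array([0.0024, 0.0019, 1.3972]))
```

Request:
{"fn": "play_rows", "kwargs": {
  "motion": [
    [-1, 0, 0, 0, 0, 0, 0.06],
    [-1, 0, 0, 0.3, 0, 0, 0.16],
    [-1, 0, 0, 0.5, 0, 0, 0.27],
    [-1, 0, 0, 0.7, 0, 0, 0.38],
    [-1, 0, 0, 0.9, 0, 0, 0.49],
    [-1, 0, 0, 1.1, 0, 0, 0.6],
    [-1, 0, 0, 1.3, 0, 0, 0.71],
    [-1, 0, 0, 1.5, 0, 0, 0.82],
    [-1, 0, 0, 1.7, 0, 0, 0.93],
    [-1, 0, 0, 1.8, 0, 0, 1.0]
  ]
}}

```text
clock: 12.8
position: [0.5408, 0.2353, 0.1121]
ee_rot: [2.956, 1.053, -0.0]
force: [0.7, -2.0, -0.1]
width: 0.162
```

Run:
```python
from h import *
s=arm.observe();print(s['position'],s['force'],s['ft_torque'],s['width']*92,s['joints'][6])
print(go(.5402,.2357,.1115,99.8-83.1))
nut(arm.get_image('scene'),.12) if 0 else None
```

```text
[0.54080677 0.23525516 0.11205644] [ 0.73560108 -2.00800952 -0.10660608] [-0.35611419 -0.13242864  0.01832859] 14.891443225582659 0.5634895099249505
(array([-0.2, -0.7,  0.6]), array([0.0031, 0.0006, 0.3931]))
```

Request:
{"fn": "play_rows", "kwargs": {
  "motion": [
    [-1, 0, 0, 0.2, 0, 0, 0.1],
    [-1, 0, 0, 0.4, 0, 0, 0.2],
    [-1, 0, 0, 0.5, 0, 0, 0.29],
    [-1, 0, 0, 0.5, 0, 0, 0.36],
    [-1, 0, 0, 0.5, 0, 0, 0.4],
    [-1, 0, 0, 0.5, 0, 0, 0.41],
    [-1, 0, 0, 0.5, 0, 0, 0.41]
  ]
}}

```text
clock: 13.5
position: [0.5408, 0.2353, 0.1114]
ee_rot: [3.108, 0.431, 0.001]
force: [0.6, -1.5, -2.4]
width: 0.165
```

Run:
```python
from h import *
s=arm.observe();print(s['position'],s['force'],s['ft_torque'],s['width']*92)
print(go(.5402,.2357,.1115,99.8-83.1))
```

```text
[0.54082556 0.23525252 0.11135455] [ 0.58745941 -1.48802737 -2.38625487] [-0.35347355 -0.23622949  0.16783569] 15.213713391099574
(array([-0.5, -0.6, -0.1]), array([ 0.0035, -0.    , -0.0159]))
```

Twisting moment rose from 0.02 to 0.17 N m at the expected angle, so the stop is reached. Release and check.

Request:
{"fn": "play_rows", "kwargs": {
  "motion": [
    [-1, 0, 0, 0, 0, 0, 0.02],
    [-1, 0, 0, 0, 0, 0, 0.02],
    [-0.4, 0, 0, 0, 0, 0, 0.02],
    [0, 0, 0, 0, 0, 0, 0.02],
    [0, 0, 0, 0, 0, 0, 0.02],
    [0, 0, 0, -15, 0, 0, 0.02],
    [0.5, 0, 0, -50, 0, 0, 0.02],
    [1, 0, 0, -90, 0, 0, 0.02],
    [1, 0, 0, -120, 0, 0, 0.02],
    [1, 0, 0, -120, 0, 0, 0.02]
  ]
}}

```text
clock: 14.5
position: [0.5432, 0.2358, 0.2367]
ee_rot: [3.115, 0.399, 0.012]
force: [1.0, 0.4, 0.0]
width: 0.797
```

```bash
python3 m2.py pics/wrist4.png; python3 n.py
```

```text
[0.54322091 0.23584797 0.23670448] 0.7967538979584744 [0.96204273 0.41346892 0.02121583] (array([-2.9, -0.9, -0. ]), array([ 0.0069, -0.0049, -1.4868]))
nut 1197 [549.1 241.8] [107.5  61.5] 14.3 [0.123  0.1351 0.329 ]
nuttop 987 [548.4 244.5] [107.5  55.9] 14.3 [0.1334 0.1354 0.3293]
pan 17404 [539.7 235.1] [151.1 122. ] 9.6 [0.0743 0.0755 0.0768]
neck 1506 [540.1 235.3] [80.1 38.6] 9.6 [0.1015 0.1072 0.1086]
plane [ 0.00033125 -0.00117194  0.07560506]
nut 1095 [540.5 236.2] [15.7 55.6] 10.1 line -73.4 [539.2 240.6] [0.1212 0.1349 0.1364]
nut 879 [540.5 236.1] [15.4 43.9] 8.2 line -73.7 [540.2 237.2] [0.1326 0.1352 0.1364]
nut 733 [540.2 236. ] [13.7 43.6] 11.3 line -73.5 [540.4 236.5] [0.1343 0.1354 0.1365]
nut 198 [544.8 231.6] [23.3 45.4] 11.9 line -71.2 [538.9 228.6] [0.1131 0.131  0.1372]
nut 115 [541.1 233.2] [14.6 38. ] 12.1 line -68.6 [539.3 232.3] [0.1289 0.1346 0.1377]
nut 75 [541.1 232.7] [14.  35.2] 7.2 line -70.7 [541.  231.7] [0.1342 0.1356 0.1379]
[-1.07418255  0.45722994  0.83468984  1.70208825 -0.36380066  1.14648518
  0.11764969]
(array([-1.00e-01, -6.00e-01,  1.18e+02]), array([ 0.0025,  0.0022, -1.4861]))
(array([-1.00e-01, -6.00e-01,  1.18e+02]), array([ 0.0025,  0.0022, -1.4372]))
(array([-1.00e-01, -6.00e-01,  1.18e+02]), array([ 0.0026,  0.0021, -1.4023]))
```

View pics/wrist4.png

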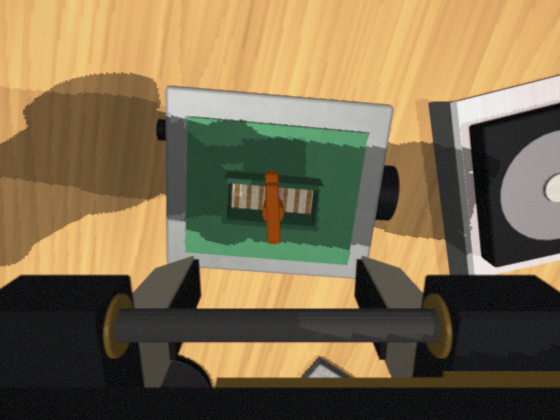

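The nut lies across the slot at (272,208), turned about 83° (1.45 rad) and sunk about 3 mm. The cover is level and home, and the gripper is about 100 mm clear.

```bash
python3 -c "
from cell import arm
print(arm.sign_off())"
```

```text
the job is handed in; nothing more can be done
None
```

The green 152 x 122 mm cover is seated on the steel collar, and the wing nut is turned clockwise to its stop across the slot. The gripper let go and rose about 100 mm clear before I handed the job in, at about 15 s on the clock.

- **Cover:** In the last wrist picture the plate is level with its top at 75.5 mm (76 expected) and the neck top at about 107.5 mm (108 expected). It sits centred within about 1 mm, and its x axis is at 9.6° against 9.8° for the collar.
- **Nut:** The wings are at about 83.2° (1.45 rad) from housing x, and the top is about 3 mm lower than before. The twisting moment rose from 0.02 to 0.17 N m at the end of the turn.
- **Disagreement:** The top camera put the nut angle 2 to 5° lower than the wrist camera. It saw only a small, partly hidden patch of the nut, so I trusted the wrist view.
- **Failed check:** A scene-camera check of the cover height before release saw no cover pixels and gave nothing. The wrist view after release replaced it.
- **Other things:** I never touched the round black cover or the larger green one, and did not measure them again at the end.

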